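Post an offcut through the scrap box's spring flap

TASK

A small wooden offcut lies on the right half of the raised tray of the plywood scrap box. With one finger push the spring-loaded metal flap inwards and hold it open, and while it is held open push the offcut gently along the tray with the other finger until it drops into the bin behind, never letting the offcut press against the flap. Do not pinch or lift the offcut; then draw the hand out so that the flap springs fully shut, and leave the tape roll, chuck key and foam scrap beside the box where they are.

Things in the scene. Friction and masses are not known exactly. Their poses are not given: they have to be found in the camera images.
- scrap_box: plywood scrap box, fixed, 255x130x110 mm. Origin: on the table below the middle of the flap doorway; x level, from the tray through the doorway into the bin, y left, z up. All lengths below are mm in this frame. Tray deck: top at z = 70, x = -125 to 6, y = -65 to 65. Behind its edge the bin: x = 6 to 125, y = -60 to 60, open above, floor z = 5, walls 5 thick up to z = 110.
- doorway (a point): middle of the doorway at deck height: box (0, 0, 70). 110 wide between two posts 10 square (y = +-55 to +-65, up to z = 110), no lintel, so fingers pointing down pass through from outside into the bin. The deck in front is bare but for a lip 5 high, 4 wide along each side edge. The offcut starts on the right half (y < 0); the left half is free for the finger that opens the flap.
- flap (a joint): flap angle (rad): 0 shut, grows as it swings into the bin, stop at 1.45. Vertical hinge line at box x = 0, y = 54 (left post). A spring shuts it: 0.015 N m when shut, plus 0.03 N m per rad (about 0.5 to 0.9 N at the finger); it shuts within about half a second when let go.
- flap_edge (a point): middle of the flap's free edge, 107 from the hinge. The flap: upright aluminium plate 4 thick, when shut across the doorway from y = 51 to -53, z = 73 to 107. A finger moving straight along box x at y about 22, at least 60 ahead (in x) of the finger that pushes the offcut, swings it out of the way before the offcut arrives.
- block: the sawn pine offcut to be posted, 45 mm long, 28 mm wide, 12 mm high, about 20 g, one end cut slanting. Origin at the centre of its underside; its long axis (its own y) lies within about 12 degrees of the box's x direction, slanting end toward the flap. Starts on the deck, its middle at box x = -85 to -45, y = -36 to -26.
- tape_roll: roll of black masking tape, 62 mm across, 19 mm high, lying flat on the table on the left of the box; loose, origin at the centre of its underside
- chuck_key: grey steel drill chuck key, 56x61x12 mm, lying on the table on the right of the box; loose, origin at the centre of its underside
- foam_scrap: wavy white foam offcut, 35x84x26 mm, lying on the table on the left of the box, close to it; loose, origin at the centre of its underside
Things that resemble listed ones, but are neither listed nor needed, are in the scene too. Leave any pink or red look-alike of the block alone.

How it is judged:
On the way, in this order (a step that is already met when the one before it is completed fails the run):
1. a finger has pushed the flap open while the offcut is still on the tray in front of the doorway (value of joint flap above 0.3 rad and contact force between the fingers and flap above 0.05 N and x of block in the frame of scrap_box below -0.012 m and z of block in the frame of scrap_box above 0.066 m), for 0.05 s.
2. the offcut has dropped into the bin while a finger still holds the flap open (x of block in the frame of scrap_box between 0.004 and 0.128 m and y of block in the frame of scrap_box between -0.062 and 0.062 m and z of block in the frame of scrap_box below 0.058 m and value of joint flap above 0.6 rad and contact force between the fingers and flap above 0.05 N), for 0.05 s.
At the end, for the whole second after the job is handed in: The offcut lies at rest inside the bin behind the doorway, its middle at least 12 mm below the tray's deck, and the flap has sprung shut (within 0.08 rad) (x of block in the frame of scrap_box between 0.004 and 0.128 m and y of block in the frame of scrap_box between -0.062 and 0.062 m and z of block in the frame of scrap_box below 0.058 m and linear speed of block below 0.03 m/s and value of joint flap below 0.08 rad); the robot touches nothing.
It fails at once if the offcut is lifted (more than 25 mm above the deck) (z of block in the frame of scrap_box above 0.095 m).
It fails at once if the offcut presses against the flap (over 1 N) (contact force between block and flap above 1 N).
It fails at once if the offcut is squeezed or shoved hard by the fingers (over 12 N) (contact force between the fingers and block above 12 N).
It fails at once if a thing beside the box is moved by more than 20 mm (distance of any of tape_roll, chuck_key, foam_scrap from where it was at the start of the episode above 0.02 m).
It also fails if it takes over 35 s, if anything falls off the work surface, if the arm or the gripper's body presses on something with over 40 N, if the wrist force passes 120 N, or if a joint passes its speed limit or range.

ROBOT

A 7-joint arm with a two-finger parallel gripper is mounted at the origin on a cart in front of the work surface, level with it; the furniture and walls round the work are solid. World frame = base frame: x ahead of the robot, y to its left, z up, the work surface at z = 0. Lengths are in m, angles in rad, forces in N, time in s.
With the tool pointing down it reaches from about 0.425 to 0.825 m from the base axis. Payload 3.6 kg.
Tool frame: the origin (TCP) lies on the centre line of the jaws, within the pads' length; the fingertips stand 14 mm ahead of it and the grasp point (between the pads) lies 5 mm behind it; z points along the fingers, y is the line along which they close (so a half turn about z gives the same grasp; the last joint's range is limited). The gripper opens to 93 mm and grips with 3 to 60 N. Pads are 15 mm wide; open, the fingers measure 128 mm over their backs; the gripper's body (75 mm by 188 mm) begins 65 mm behind the grasp point.
Start: joints at [1.159, 0.615, -0.013, 1.423, 0.008, 1.103, -0.04], TCP at [0.245, -0.602, 0.233] pointing down, gripper open.
Joint ranges: [-3.12, 3.12], [-0.3, 2.06], [-1.34, 1.32], [0.26, 2.42], [-1.36, 4.5], [0.01, 1.98], [-2.84, 2.84]. Speed limits (rad/s): [2.79, 2.79, 3.14, 3.14, 3.14, 3.14, 3.14].

INTERFACE

Orientations are given as a rotation vector (axis times angle).
In Python, from plant import sensors, get_image, calibration, workorder gives the robot as it stands.
- The arm moves only by the tool step_arm, never from a script. Its argument "rows" is a list of rows, each an object of numbers: "hand": the finger opening in m, from 0 to 0.093; "x", "y", "z": the shift along the world's x, y, z in m; "spin": the turn about the world's z in degrees. A call has 1 to 12 rows; each row is the pose to reach, as a shift and turn from the pose commanded when the call began; what a row does not reach only later rows make up. A row lasts 1/8 s, in which the tool goes at most 62.5 mm and 10.7 degrees, less where a joint would pass 70% of its speed; a pose out of reach is approached as far as the arm can. A call with a gripper value outside its range is refused whole. The fingers move at their own pace and stop on an object; the grip force is fixed at half the most. Time passes only in rows, so rows that repeat a pose let the fingers close. It gives the time, the measured TCP pose, the force, the opening and the grip force at its end, in the units of the state.
- sensors.get_obs(): the state, without advancing time (a new reading comes with each control period).
- get_image(name): name is "scene" or "top"; returns the picture (384x512x3 uint8, red, green, blue); there is no depth.
- calibration(name): a dict with "fx", "fy", "cx", "cy" (pixels), "extrinsics" (4x4, takes a point from camera to world coordinates). Camera axes: x right, y up, looking along -z (the intrinsics and any distortion apply to the point x, -y, -z); pixel columns grow to the right and rows downward; lengths in m; the calibration is good to about 2 mm. A picture is of the moment at which its call begins. calibration takes no time and is no camera call.
- workorder.job_done(): hands the job in; it is judged then, once.
The state is a dict: "time": time; "joint_positions": joint angles; "joint_velocities": joint speeds; "joint_torque": joint torques, N m; "eef_pos": TCP position; "tcp_rot": TCP orientation; "force": force on the tool from outside, world axes, zero at the start; "ft_torque": the same for the moment, N m; "finger_gap": opening from 0.0 (shut) to 1.0 (fully open); "grip_force": force on a finger pad.
Only numpy, scipy, OpenCV 4.12 (cv2) and the standard library are available. Lean on these libraries where they do the work, as an engineer would, in place of code of your own. Each camera call takes 0.05 s, during which the arm holds its last target. There are 200 camera calls.

## Working session

There is one attempt and no reset: what is moved stays moved. The work goes in short steps, Python scripts to look and compute and a tool call to move; the robot and the scene stay as the last step left them, time stands still between calls to the robot, and variables do not carry over. Pictures are saved under pics/ and viewed, at most 10 in all, crops included, and the job is handed in when it is done.

Besides the shell and the picture viewer there is one more tool, called after "Call:" by a JSON object that holds its "fn" and its "kwargs". step_arm: Moves the arm, as the interface text tells. Its arguments: {"type":"object","properties":{"rows":{"type":"array"}},"required":["rows"]}

```bash
mkdir -p pics; python3 - <<'E'
from plant import sensors,get_image,calibration
import cv2
for n in("scene","top"):
    im=get_image(n)[:,:,::-1]; cv2.imwrite(f"pics/{n}0.png",im); c=calibration(n); print(n,c)
o=sensors.get_obs();print({k:o[k] for k in("time","eef_pos","tcp_rot","force","finger_gap")})
E
```

```text
scene {'fx': 431.2802493549282, 'fy': 431.2802493549282, 'cx': 258.1845790658369, 'cy': 183.8418276537364, 'extrinsics': array([[ 0.81782227,  0.33233103, -0.46981148,  0.11564429],
       [-0.57542104,  0.46150196, -0.67520854, -0.38671802],
       [-0.00757383,  0.82253999,  0.56865684,  0.61719988],
       [ 0.        ,  0.        ,  0.        ,  1.        ]])}
top {'fx': 478.2443893594965, 'fy': 478.2443893594965, 'cx': 258.0920097403795, 'cy': 190.73486683183077, 'extrinsics': array([[ 0.01733993,  0.98197146, -0.18823226,  0.33575609],
       [-0.99983345,  0.01595784, -0.00885557,  0.23207077],
       [-0.00569214,  0.18835446,  0.98208462,  1.11001219],
       [ 0.        ,  0.        ,  0.        ,  1.        ]])}
{'time': 0.1, 'eef_pos': array([ 0.24435212, -0.60159705,  0.2316041 ]), 'tcp_rot': array([-3.08110221e+00, -6.01913438e-01,  7.47519543e-04]), 'force': array([ 0.84515776, -0.44129434,  0.01189782]), 'finger_gap': 1.0005375753537706}
```

View pics/scene0.png

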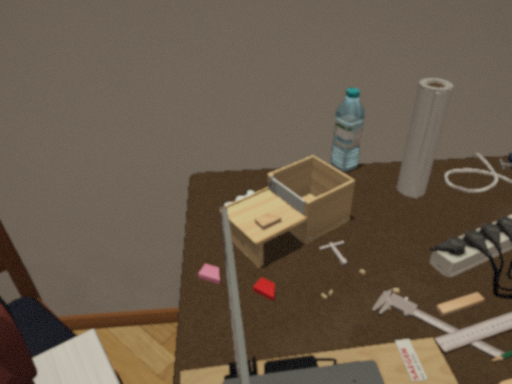

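View pics/top0.png

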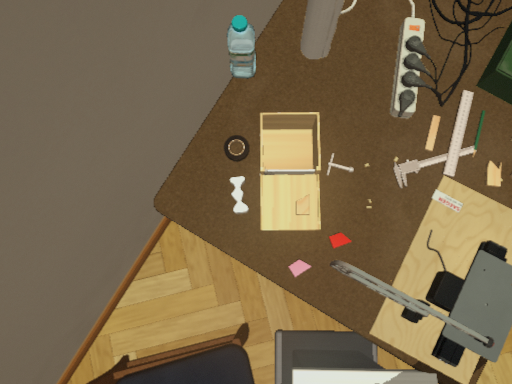

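The top view shows the box at cols 260-320, rows 113-230, with the bin at the far side and the tray at the near side. The pine offcut is on the tray at about (303,204). The red (340,240) and pink (299,268) pieces lie on the table and are look-alikes, so the tray piece is the one meant. I'll confirm it in an enlarged crop.

```bash
python3 - <<'E'
import cv2
im=cv2.imread("pics/top0.png")[105:240,225:360]
cv2.imwrite("pics/crop0.png",cv2.resize(im,(594,594),interpolation=cv2.INTER_CUBIC))  # x4.4
E
```

```text
(no output)
```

View pics/crop0.png

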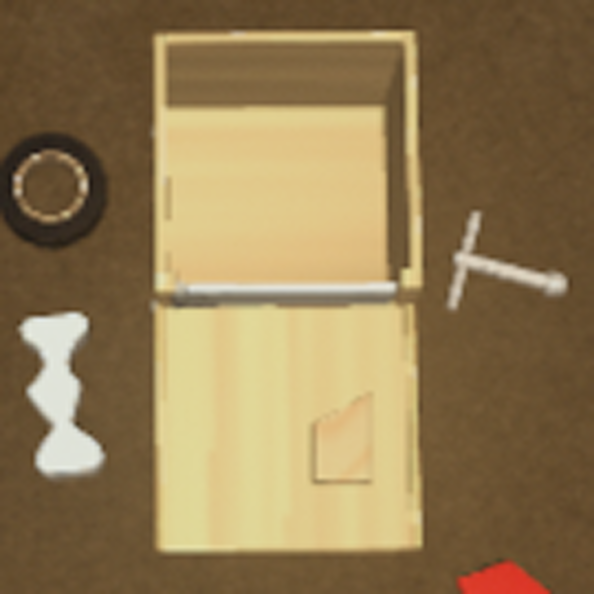

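The crop confirms it: a pine piece on the right half of the tray, with its slanted end toward the flap. Its crop corners are (315,482), (371,482), (372,393) and (315,423). Box corners are (155,34), (415,32) at the top and (157,549), (421,549) at the tray front.

```bash
cat > h.py <<'E'
import numpy as np
from plant import calibration
def ray(name,u,v,z):
    c=calibration(name);E=c["extrinsics"]
    d=E[:3,:3]@np.array([(u-c["cx"])/c["fx"],-(v-c["cy"])/c["fy"],-1]);o=E[:3,3]
    return (o+d*(z-o[2])/d[2])[:2]
def cr(p,z): return ray("top",225+(p[0]+.5)/4.4-.5,105+(p[1]+.5)/4.4-.5,z)
E
python3 - <<'E'
from h import *
from scipy.optimize import least_squares
# (crop px, z, box xy)
P=[((155,34),.11,(.130,.065)),((415,32),.11,(.130,-.065)),((157,549),.07,(-.125,.065)),((421,549),.07,(-.125,-.065)),
   ((412,285),.11,(-.005,-.065)),((155,285),.11,(-.005,.065))]
W=np.array([cr(p,z) for p,z,_ in P]);B=np.array([b for *_,b in P])
for i in (4,6):
    f=lambda q:((B[:i]@np.array([[np.cos(q[2]),np.sin(q[2])],[-np.sin(q[2]),np.cos(q[2])]])+q[:2])-W[:i]).ravel()
    r=least_squares(f,[.5,.2,0]);q=r.x;print(q,np.degrees(q[2]),(r.fun*1e3).round(1))
R=np.array([[np.cos(q[2]),-np.sin(q[2])],[np.sin(q[2]),np.cos(q[2])]])
for p,z in [((315,482),.082),((371,482),.082),((372,393),.082),((315,423),.082),((52,190),.019),((62,395),.026),((185,295),.107),((395,290),.107)]:
    w=cr(p,z);print(w.round(4),(R.T@(w-q[:2])*1e3).round(1))
from scipy.spatial.transform import Rotation as Ro
from plant import sensors
print(Ro.from_rotvec(sensors.get_obs()["tcp_rot"]).as_matrix().round(3))
E
```

```text
[0.57495232 0.1725416  0.02160066] 1.2376267016307059 [ 0.6  0.   0.4 -0.1 -0.8 -0.3 -0.2  0.4]
[0.5766883  0.17355662 0.02076536] 1.1897677220891298 [ 2.4  1.   2.1  0.8  1.   0.8  1.5  1.5 -3.1 -4.3 -3.8  0.3]
[0.4824 0.1578] [-94.5 -13.7]
[0.4829 0.1303] [-94.7 -41.3]
[0.5275 0.1297] [-50.1 -42.9]
[0.5119 0.1579] [-65.1 -14.3]
[0.6474 0.2949] [ 73.2 119.9]
[0.5342 0.2864] [-40.1 113.7]
[0.5701 0.2234] [-5.6 50. ]
[0.5742 0.1208] [ -3.5 -52.7]
[[ 0.926  0.376 -0.001]
 [ 0.376 -0.926  0.002]
 [-0.    -0.002 -1.   ]]
```

```bash
python3 - <<'E'
from h import *
def line(n,u,v):
    a=np.append(ray(n,u,v,0),0);b=np.append(ray(n,u,v,.5),.5);return a,b-a
def tri(t,s):
    a,d=line("top",*t);b,e=line("scene",*s)
    k=np.linalg.lstsq(np.c_[d,-e],b-a,rcond=None)[0];p,q=a+k[0]*d,b+k[1]*e
    print(t,((p+q)/2).round(3),np.linalg.norm(p-q).round(3))
tri((336,264),(227,209))
for z in(0,.2,.4): print(z,ray("top",490,343,z).round(3),ray("top",336,264,z).round(3),ray("scene",240,370,z).round(3))
E
python3 - <<'E'
import cv2
im=cv2.imread("pics/top0.png")[180:384,312:512]
cv2.imwrite("pics/crop1.png",cv2.resize(im,None,fx=2.8,fy=2.8,interpolation=cv2.INTER_CUBIC))
E
```

```text
(336, 264) [0.378 0.088 0.195] 0.012
0 [ 0.213 -0.279] [0.38 0.06] [ 0.311 -0.052]
0.2 [ 0.235 -0.187] [0.372 0.091] [ 0.248 -0.161]
0.4 [ 0.257 -0.095] [0.364 0.122] [ 0.184 -0.269]
```

View pics/crop1.png

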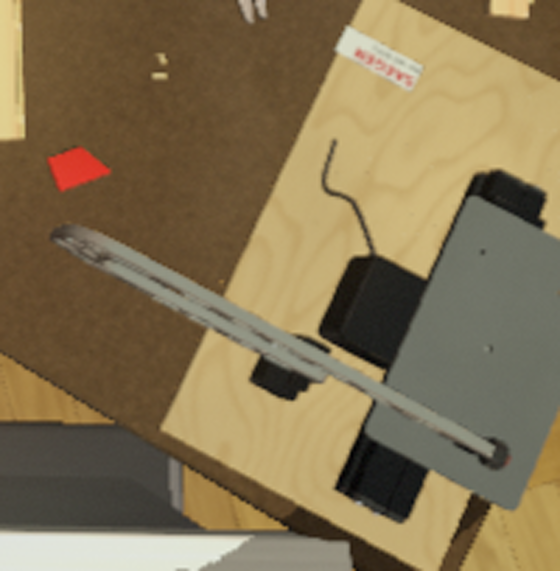

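```bash
python3 - <<'E'
from h import *
def line(n,u,v):
    a=np.append(ray(n,u,v,0),0);b=np.append(ray(n,u,v,.5),.5);return a,b-a
a,d=line("scene",228,215);b,e=line("scene",242,375)
n=np.cross(d,e)
for t in [(336,264),(370,279),(400,294),(440,315),(488,342)]:
    o,f=line("top",*t);k=n@(a-o)/(n@f);print(t,(o+k*f).round(3))
E
```

```text
(336, 264) [0.378 0.068 0.05 ]
(370, 279) [0.346 0.014 0.134]
(400, 294) [ 0.319 -0.036  0.168]
(440, 315) [ 0.282 -0.101  0.194]
(488, 342) [ 0.236 -0.185  0.196]
```

The grey bar is an overhead arm at about z 0.2, inboard from (0.24,-0.19) to (0.38,0.09). I'll swing around outside it.

Call:
{"fn": "step_arm", "kwargs": {"rows": [{"x":0.04,"y":0.027,"z":0.03,"spin":7.4,"hand":0.08},{"x":0.08,"y":0.067,"z":0.05,"spin":14.8,"hand":0.08},{"x":0.125,"y":0.107,"z":0.06,"spin":22.2,"hand":0.08},{"x":0.165,"y":0.152,"z":0.06,"spin":29.6,"hand":0.08},{"x":0.205,"y":0.197,"z":0.06,"spin":37,"hand":0.08},{"x":0.24,"y":0.242,"z":0.06,"spin":44.4,"hand":0.08},{"x":0.275,"y":0.292,"z":0.06,"spin":51.8,"hand":0.08},{"x":0.305,"y":0.342,"z":0.06,"spin":59.2,"hand":0.08},{"x":0.33,"y":0.397,"z":0.06,"spin":66.6,"hand":0.08},{"x":0.345,"y":0.457,"z":0.06,"spin":74,"hand":0.08},{"x":0.345,"y":0.517,"z":0.06,"spin":81.5,"hand":0.08},{"x":0.34,"y":0.577,"z":0.06,"spin":89.1,"hand":0.08}]}}

```text
time: 1.6
eef_pos: [0.5844, -0.0232, 0.292]
tcp_rot: [-1.769, -2.595, 0.0]
force: [0.3, 0.4, -0.3]
finger_gap: 0.859
grip_force: 0.0
```

Call:
{"fn": "step_arm", "kwargs": {"rows": [{"x":0.0,"y":0.06,"z":0,"hand":0.08},{"x":-0.01,"y":0.12,"z":0,"hand":0.08},{"x":-0.03,"y":0.165,"z":-0.02,"hand":0.08},{"x":-0.06,"y":0.183,"z":-0.06,"hand":0.08},{"x":-0.075,"y":0.183,"z":-0.1,"hand":0.08},{"x":-0.075,"y":0.183,"z":-0.14,"hand":0.08},{"x":-0.075,"y":0.183,"z":-0.155,"hand":0.08},{"x":-0.075,"y":0.183,"z":-0.155,"hand":0.08}]}}

```text
$.rows[0]: bad value
```

```bash
python3 - <<'E'
from plant import get_image,sensors
import cv2,numpy as np
a=get_image("top")[95:245,225:375,::-1];b=get_image("scene")[140:290,180:380,::-1]
a=cv2.resize(a,(450,450),interpolation=cv2.INTER_CUBIC);b=cv2.resize(b,(350,262),interpolation=cv2.INTER_CUBIC)
c=np.zeros((450,800,3),np.uint8);c[:,:450]=a;c[:262,450:]=b;cv2.imwrite("pics/c2.png",c)
o=sensors.get_obs();print(o["joint_positions"].round(2))
E
```

```text
[ 0.3   0.5  -0.49  1.52  0.24  1.19  0.15]
```

View pics/c2.png

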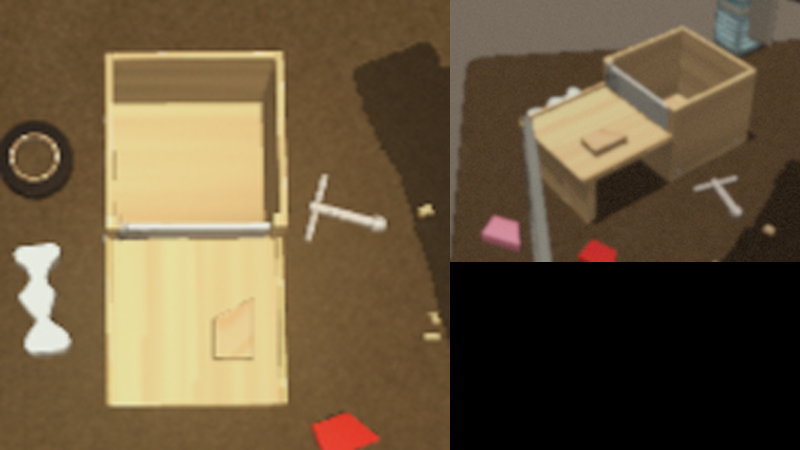

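The move was refused, probably because every row needs all keys. The picture shows the scene unchanged.

Call:
{"fn": "step_arm", "kwargs": {"rows": [{"x":0.0,"y":0.06,"z":0.0,"spin":0,"hand":0.08},{"x":-0.01,"y":0.12,"z":0.0,"spin":0,"hand":0.08},{"x":-0.03,"y":0.165,"z":-0.02,"spin":0,"hand":0.08},{"x":-0.06,"y":0.183,"z":-0.06,"spin":0,"hand":0.08},{"x":-0.075,"y":0.183,"z":-0.1,"spin":0,"hand":0.08},{"x":-0.075,"y":0.183,"z":-0.14,"spin":0,"hand":0.08},{"x":-0.075,"y":0.183,"z":-0.155,"spin":0,"hand":0.08},{"x":-0.075,"y":0.183,"z":-0.155,"spin":0,"hand":0.08}]}}

```text
time: 2.7
eef_pos: [0.5097, 0.1574, 0.1371]
tcp_rot: [-1.775, -2.591, 0.002]
force: [0.1, 0.6, 0.7]
finger_gap: 0.861
grip_force: 0.0
```

```bash
cat > look.py <<'E'
from plant import get_image,sensors
import cv2,numpy as np,sys
a=get_image("top")[95:245,225:375,::-1];b=get_image("scene")[140:290,180:380,::-1]
a=cv2.resize(a,(450,450),interpolation=cv2.INTER_CUBIC);b=cv2.resize(b,(350,262),interpolation=cv2.INTER_CUBIC)
c=np.zeros((450,800,3),np.uint8);c[:,:450]=a;c[:262,450:]=b;cv2.imwrite(sys.argv[1],c)
o=sensors.get_obs();print(o["joint_positions"].round(2),o["eef_pos"],o["force"])
E
python3 look.py pics/c3.png
```

```text
[-0.05  0.59 -0.45  1.86  0.35  0.77 -0.32] [0.51075529 0.15813272 0.13874416] [ 0.07407774  0.58305517 -0.25826623]
```

View pics/c3.png

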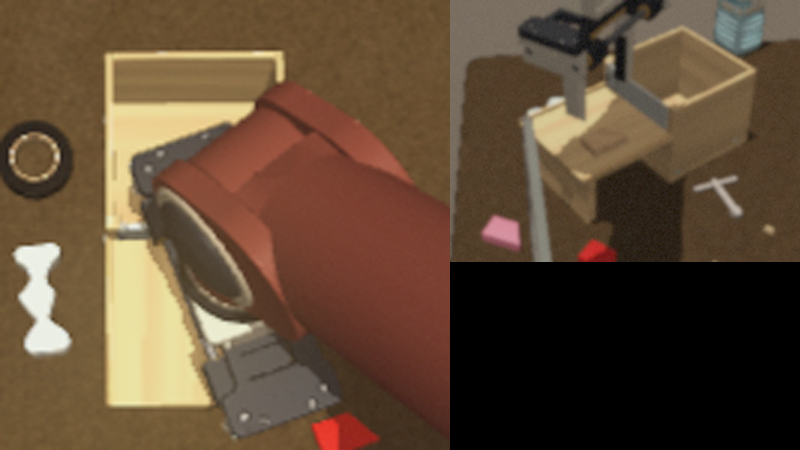

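The trailing finger is behind the offcut and the lead finger is just in front of the flap, as planned. Next I'll descend.

Call:
{"fn": "step_arm", "kwargs": {"rows": [{"x":-0.001,"y":0.002,"z":-0.015,"spin":0,"hand":0.08},{"x":-0.001,"y":0.002,"z":-0.03,"spin":0,"hand":0.08},{"x":-0.001,"y":0.002,"z":-0.042,"spin":0,"hand":0.08},{"x":-0.001,"y":0.002,"z":-0.049,"spin":0,"hand":0.08},{"x":-0.001,"y":0.002,"z":-0.049,"spin":0,"hand":0.08}]}}

```text
time: 3.42
eef_pos: [0.5083, 0.1597, 0.0879]
tcp_rot: [-1.774, -2.592, 0.002]
force: [-0.2, -0.3, 0.2]
finger_gap: 0.864
grip_force: 0.0
```

```bash
python3 look.py pics/c4.png; python3 -c "
import cv2
from plant import get_image
a=get_image('scene')[150:270,215:335,::-1]
cv2.imwrite('pics/c4b.png',cv2.resize(a,(600,600),interpolation=cv2.INTER_CUBIC))"
```

```text
[-0.08  0.66 -0.4   1.91  0.4   0.65 -0.36] [0.50879074 0.1599813  0.08876926] [ 0.9656024   0.01691803 -0.29437927]
```

View pics/c4b.png

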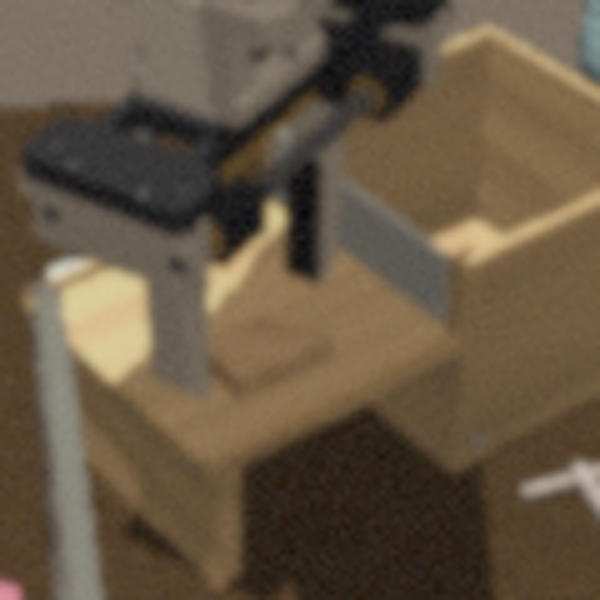

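Call:
{"fn": "step_arm", "kwargs": {"rows": [{"x":0.004,"y":0.0,"z":0,"spin":0,"hand":0.08},{"x":0.008,"y":0.0,"z":0,"spin":0,"hand":0.08},{"x":0.012,"y":0.0,"z":0,"spin":0,"hand":0.08},{"x":0.016,"y":0.0,"z":0,"spin":0,"hand":0.08},{"x":0.02,"y":0.0,"z":0,"spin":0,"hand":0.08},{"x":0.024,"y":0.0005,"z":0,"spin":0,"hand":0.08},{"x":0.028,"y":0.0005,"z":0,"spin":0,"hand":0.08},{"x":0.032,"y":0.0005,"z":0,"spin":0,"hand":0.08},{"x":0.036,"y":0.001,"z":0,"spin":0,"hand":0.08},{"x":0.04,"y":0.001,"z":0,"spin":0,"hand":0.08},{"x":0.044,"y":0.001,"z":0,"spin":0,"hand":0.08},{"x":0.048,"y":0.001,"z":0,"spin":0,"hand":0.08}]}}

```text
time: 5.08
eef_pos: [0.5569, 0.1607, 0.0886]
tcp_rot: [1.775, 2.592, -0.0]
force: [-1.1, 0.5, 0.1]
finger_gap: 0.861
grip_force: 0.5
```

```bash
cat > look2.py <<'E'
import cv2,sys
from plant import get_image
a=get_image('scene')[150:270,215:335,::-1]
cv2.imwrite(sys.argv[1],cv2.convertScaleAbs(cv2.resize(a,(600,600),interpolation=cv2.INTER_CUBIC),alpha=1.5))
E
python3 look2.py pics/c5.png
```

```text
(no output)
```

View pics/c5.png

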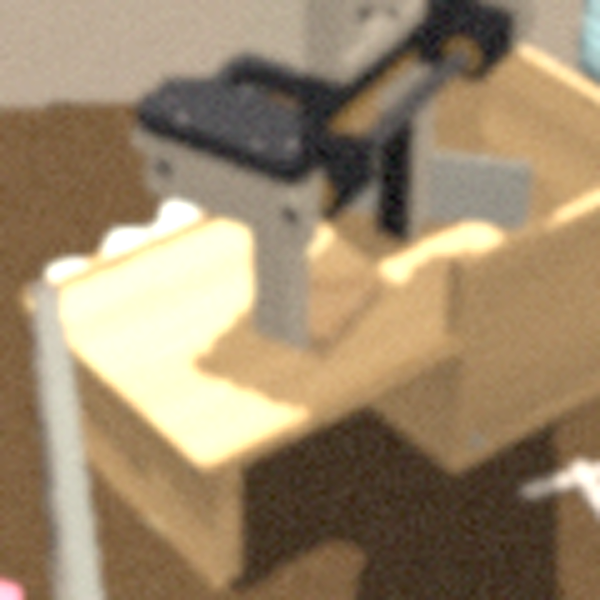

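The flap is open with the lead finger on it. The offcut is in front of the trailing finger and has turned counter-clockwise; its right edge runs from about (320,350) to (383,287). I'll measure the angle.

```bash
python3 - <<'E'
from h import *
t=.0216;R=np.array([[np.cos(t),-np.sin(t)],[np.sin(t),np.cos(t)]])
for p,z in [((320,352),.07),((320,350),.082),((383,287),.082),((283,345),.0745),((307,350),.0745)]:
    w=ray("scene",215+(p[0]+.5)/5-.5,150+(p[1]+.5)/5-.5,z);print(p,(R.T@(w-[.575,.1725])*1e3).round(1))
E
```

```text
(320, 352) [-47.9 -35.6]
(320, 350) [-56.4 -45.9]
(383, 287) [-11.  -29.9]
(283, 345) [-60.4 -27.6]
(307, 350) [-54.7 -35.8]
```

The offcut sits flush on the finger face at about 19°, in a stable push and well clear of the flap and post. I'll continue.

Call:
{"fn": "step_arm", "kwargs": {"rows": [{"x":0.004,"y":0.0,"z":0,"spin":0,"hand":0.08},{"x":0.008,"y":0.0,"z":0,"spin":0,"hand":0.08},{"x":0.012,"y":0.0,"z":0,"spin":0,"hand":0.08},{"x":0.016,"y":0.0005,"z":0,"spin":0,"hand":0.08},{"x":0.02,"y":0.0005,"z":0,"spin":0,"hand":0.08},{"x":0.025,"y":0.0005,"z":0,"spin":0,"hand":0.08},{"x":0.03,"y":0.0005,"z":0,"spin":0,"hand":0.08},{"x":0.035,"y":0.001,"z":0,"spin":0,"hand":0.08},{"x":0.04,"y":0.001,"z":0,"spin":0,"hand":0.08},{"x":0.045,"y":0.001,"z":0,"spin":0,"hand":0.08},{"x":0.05,"y":0.001,"z":0,"spin":0,"hand":0.08},{"x":0.053,"y":0.001,"z":0,"spin":0,"hand":0.08}]}}

```text
time: 6.62
eef_pos: [0.6101, 0.1617, 0.0886]
tcp_rot: [1.775, 2.592, 0.0]
force: [-0.2, -0.4, -0.6]
finger_gap: 0.86
grip_force: 0.3
```

```bash
python3 look2.py pics/c6.png
```

```text
(no output)
```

View pics/c6.png

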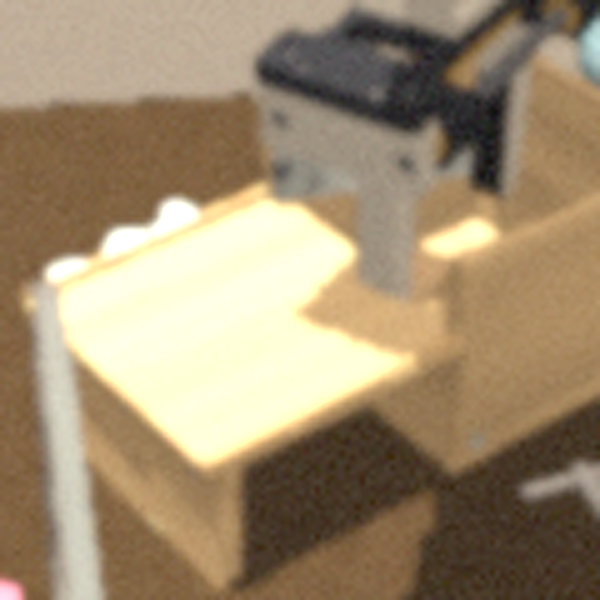

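The offcut is no longer on the deck ahead of the finger. I'll push a little further, hold so it is surely down, then draw straight back.

Call:
{"fn": "step_arm", "kwargs": {"rows": [{"x":0.003,"y":0.0,"z":0,"spin":0,"hand":0.08},{"x":0.006,"y":0.0,"z":0,"spin":0,"hand":0.08},{"x":0.008,"y":0.0,"z":0,"spin":0,"hand":0.08},{"x":0.008,"y":0.0,"z":0,"spin":0,"hand":0.08},{"x":0.008,"y":0.0,"z":0,"spin":0,"hand":0.08},{"x":0.008,"y":0.0,"z":0,"spin":0,"hand":0.08}]}}

```text
time: 7.42
eef_pos: [0.6178, 0.1616, 0.0887]
tcp_rot: [1.775, 2.592, 0.0]
force: [0.3, -0.8, 0.5]
finger_gap: 0.861
grip_force: 0.3
```

```bash
python3 - <<'E'
import cv2,numpy as np
from plant import get_image
b=cv2.convertScaleAbs(cv2.resize(get_image('scene')[150:270,265:365,::-1],(400,480),interpolation=cv2.INTER_CUBIC),alpha=1.6)
a=cv2.convertScaleAbs(cv2.resize(get_image('top')[100:220,240:340,::-1],(400,480),interpolation=cv2.INTER_CUBIC),alpha=1.3)
cv2.imwrite('pics/c7.png',np.hstack([b,a]))
E
```

```text
(no output)
```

View pics/c7.png

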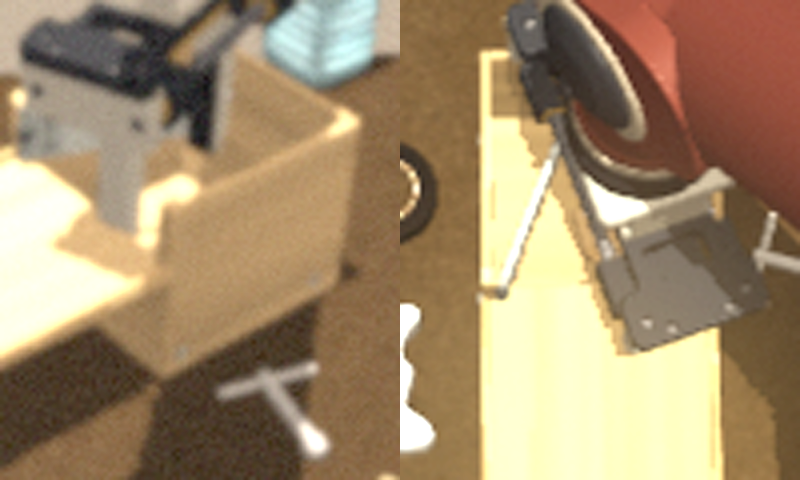

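The flap is held open at over 1 rad (the plate runs (500,292)–(560,145) in the right half), and no offcut is left on the deck. I'll withdraw now.

Call:
{"fn": "step_arm", "kwargs": {"rows": [{"x":-0.008,"y":0.0,"z":0,"spin":0,"hand":0.08},{"x":-0.018,"y":0.0,"z":0,"spin":0,"hand":0.08},{"x":-0.028,"y":-0.0005,"z":0,"spin":0,"hand":0.08},{"x":-0.038,"y":-0.001,"z":0,"spin":0,"hand":0.08},{"x":-0.048,"y":-0.001,"z":0,"spin":0,"hand":0.08},{"x":-0.058,"y":-0.001,"z":0,"spin":0,"hand":0.08},{"x":-0.068,"y":-0.0015,"z":0,"spin":0,"hand":0.08},{"x":-0.078,"y":-0.0015,"z":0,"spin":0,"hand":0.08},{"x":-0.088,"y":-0.002,"z":0,"spin":0,"hand":0.08},{"x":-0.098,"y":-0.002,"z":0,"spin":0,"hand":0.08},{"x":-0.108,"y":-0.002,"z":0,"spin":0,"hand":0.08},{"x":-0.112,"y":-0.002,"z":0,"spin":0,"hand":0.08}]}}

```text
time: 9.02
eef_pos: [0.5049, 0.1601, 0.0887]
tcp_rot: [-1.774, -2.593, -0.0]
force: [-0.1, -0.5, -0.1]
finger_gap: 0.861
grip_force: 0.0
```

Call:
{"fn": "step_arm", "kwargs": {"rows": [{"x":0,"y":0,"z":0.02,"spin":0,"hand":0.08},{"x":0,"y":0,"z":0.05,"spin":0,"hand":0.08},{"x":0,"y":0,"z":0.1,"spin":0,"hand":0.08},{"x":0.015,"y":0,"z":0.15,"spin":0,"hand":0.08},{"x":0.045,"y":-0.018,"z":0.2,"spin":0,"hand":0.08},{"x":0.065,"y":-0.06,"z":0.205,"spin":0,"hand":0.08},{"x":0.075,"y":-0.12,"z":0.205,"spin":0,"hand":0.08},{"x":0.075,"y":-0.18,"z":0.205,"spin":0,"hand":0.08},{"x":0.075,"y":-0.24,"z":0.205,"spin":0,"hand":0.08},{"x":0.075,"y":-0.24,"z":0.205,"spin":0,"hand":0.08}]}}

```text
time: 10.28
eef_pos: [0.5802, -0.0883, 0.2928]
tcp_rot: [1.79, 2.58, -0.007]
force: [-0.3, 0.9, -0.0]
finger_gap: 0.86
grip_force: 0.0
```

```bash
python3 - <<'E'
import cv2,numpy as np
from plant import get_image,sensors
g=get_image('top')[:,:,::-1];cv2.imwrite('pics/c8.png',g)
f=cv2.imread('pics/top0.png')
d=np.abs(g.astype(int)-f).sum(2)
for n,(r0,r1,c0,c1) in dict(tape=(130,165,220,252),foam=(172,217,226,252),key=(148,180,324,356),bin=(132,168,264,314),flapzone=(168,174,262,320),blockspot=(192,216,294,312),deck=(178,228,264,292)).items():
    x=d[r0:r1,c0:c1];print(n,x.mean().round(1),np.percentile(x,98))
# where inside bin differs, coarse map
s=cv2.resize(d[128:170,262:318].astype(np.float32),(28,21),interpolation=cv2.INTER_AREA)
for r in s: print(''.join('#' if v>60 else '+' if v>30 else '.' for v in r))
print(sensors.get_obs()["eef_pos"],sensors.get_obs()["time"])
E
```

```text
tape 6.4 14.0
foam 8.2 14.0
key 7.3 14.0
bin 12.5 43.09999999999991
flapzone 9.9 14.0
blockspot 29.4 136.03999999999996
deck 10.3 13.0
............................
............................
............................
............................
............................
............................
............................
............................
............................
............................
............................
............................
..........+.................
..........#.................
...........+................
...........+................
...........+....+...........
...........++...............
............###+............
..............+####.........
............................
[ 0.58037431 -0.08350216  0.29316563] 10.325
```

The flap zone matches the start image, so it is shut. The offcut's outline shows on the bin floor, and the tape roll, chuck key and foam scrap are unchanged. The job is ready to hand in.

```bash
python3 -c "
from plant import workorder
print(workorder.job_done())"
```

```text
the job is handed in; nothing more can be done
None
```

I handed the job in, with no verdict shown: the offcut lies in the bin, the flap has sprung shut, and the tape roll, chuck key and foam scrap look unmoved in the last top picture, at about 10 s of the allowed 35 s.

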